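# Close the flow meter port with the squeeze-tab bayonet cap

### The job

Close the flow meter's upward port with the tabbed bayonet cap that stands in the grey cradle: set the cap down over the neck, then, with its two side tabs squeezed fully together, turn it clockwise (seen from above) until its wings lie under the port's claws. Let go so that both tabs spring back out and lock the cap, sitting flat on the flange, and leave the other loose parts where they are.

Things in the scene. Friction and masses are not known exactly. Their poses are not given: they have to be found in the camera images.
- cap: Black bayonet cap, about 150 g, standing loose in the cradle. Origin: centre of its underside, z up its axis; the same after a half turn. Skirt 45 mm in diameter, 17 mm high, hollow from below (bore 35 mm, 14 mm deep); barrel 34 mm in diameter from 17 to 38 mm high; a grip fin on top, two wings along its x at the foot, a squeeze tab on its +y and -y side.
- fin (a point): Centre of the top of the cap's upright grip fin, 62 mm above the cap's underside. The fin is 10 mm thick along the cap's x, 30 mm long along its y, and rises 24 mm from the barrel's top.
- wing (a point): Outer end of the upper face of the cap's +x wing, 33 mm from the cap's axis. Each wing is flat, 12 mm wide and 5 mm high, level with the underside; the other points along -x.
- tab_a (a joint): Inward travel of the cap's +y tab: 0 m out, 0.007 m fully in; springs back by itself (3 N at first, 8 N fully in). Its upright grip plate, 20 mm wide, is 14 to 42 mm above the cap's underside, outer face 29 mm from the axis when out (58 mm across both tabs, 44 mm when in). Under it a tooth 12 mm wide, 7 to 14 mm high, reaches 35 mm from the axis when out, 28 mm when in.
- tab_b (a joint): The same for the tab on the cap's -y side.
- cradle: Grey plastic cradle fixed to the worktop, 84 by 85 mm. Origin: centre of its underside. The cap stands on its floor, 6 mm up, their axes alike within 3 degrees. Walls on its +y and -y sides, 50 mm long, 49 mm high, inner faces 37.5 mm from the centre, leave no room for fingers beside the tabs: here the cap is taken by the fin. Lift it straight up 50 mm to clear.
- meter: Flow meter stand fixed to the worktop: grey foot 96 mm square, metal body lying along its y, and a round flange 94 mm in diameter on top, 78 mm up, which carries the port. Origin: centre of the foot's underside, z up.
- port (a point): Centre of the flange's upper face, on the port's vertical axis; axes as meter. The neck rises from it: 32 mm in diameter, 13.5 mm high, top tapering to 24 mm. The cap goes down flat only with a wing about 60 degrees counter-clockwise (from above) of each claw, teeth between claw and tooth stop; from there it turns 60 degrees clockwise to bring its x along the meter's x.
- claw (a point): Top of the claw on the meter's +x side, 37 mm from the port's axis, 12 mm above the flange; its twin is on the -x side. 16 mm wide; its overhang begins 28 mm from the axis, 7.5 mm above the flange, and the wings slide under it. A 5 mm high end stop on its clockwise side halts a wing about 5 degrees past centre.
- tooth_stop (a point): Top of a block 16 mm wide, 14 mm high, 31 to 44 mm from the port's axis, 120 degrees counter-clockwise of the meter's +x; its twin is opposite. With the tabs out the teeth butt on these blocks; with both in by 5 mm or more they pass inside them. When the tabs are let go after the turn, the teeth spring out behind the blocks and lock the cap.
- nozzle: Bystander: small orange nozzle standing upright, 25 mm in diameter, 43 mm high. Origin: centre of its underside.
- swirl_0: Bystander: white nylon swirl plate, a disc 30 mm in diameter, 6 mm thick. Origin: centre of its underside.
- swirl_1: Bystander: the other such swirl plate.
- plain_cap: Bystander: plain round black cap without tabs, wings or fin, 44 mm in diameter, 18 mm high. Origin: centre of its underside.
- spare_meter: Bystander: loose chrome flow meter body lying on the worktop, 90 mm long, 44 mm wide, with a short stub on top, 54 mm high. Origin: centre of its underside.
- wrench: Bystander: steel wrench lying on the worktop. Origin: its underside, near the middle.
Things that resemble listed ones, but are neither listed nor needed, are in the scene too. Leave any blue or green look-alike of the cap alone.

How it is judged (in metres and radians):
On the way, in this order (a step that is already met when the one before it is completed fails the run):
1. with the cap down on the flange, both tabs are squeezed in by more than 4 mm (horizontal distance between cap and port below 0.005 m and z of cap in the frame of port below 0.003 m and angle between cap's own z axis and vertical below 0.06 rad and value of joint each of tab_a, tab_b above 0.004 m and angle between the x axis of cap and the x axis of meter, either way round above 0.7 rad), for 0.1 s.
2. the cap, down on the flange, is halfway through its turn with both tabs still squeezed in (horizontal distance between cap and port below 0.005 m and z of cap in the frame of port below 0.003 m and angle between cap's own z axis and vertical below 0.06 rad and value of joint each of tab_a, tab_b above 0.004 m and angle between the x axis of cap and the x axis of meter, either way round between 0.25 and 0.7 rad), for 0.04 s.
At the end, for the whole second after the job is handed in: The cap is at rest upright (within 0.06 rad) on the port, its axis within 5 mm of the port's and its underside within 3 mm of the flange, its x axis (wings) within 0.2 rad of the meter's x axis either way round, so under the claws, and both tabs sprung back out to within 2 mm (horizontal distance between cap and port below 0.005 m and z of cap in the frame of port between -0.003 and 0.003 m and angle between cap's own z axis and vertical below 0.06 rad and angle between the x axis of cap and the x axis of meter, either way round below 0.2 rad and value of joint each of tab_a, tab_b below 0.002 m and linear speed of cap below 0.02 m/s); the robot touches nothing.
It fails at once if one of the other loose parts is moved more than 30 mm (distance of any of nozzle, swirl_0, swirl_1, plain_cap, spare_meter, wrench from where it was at the start of the episode above 0.03 m).
It also fails if it takes over 54 s, if anything falls off the work surface, if the arm or the gripper's body presses on something with over 40 N, if the wrist force passes 120 N, or if a joint passes its speed limit or range.

### The arm

A 6-joint arm with a two-finger parallel gripper is mounted at the origin on the work surface. World frame = base frame: x ahead of the robot, y to its left, z up, the work surface at z = 0. Lengths are in mm, angles in rad, forces in N, time in s.
With the tool pointing down it reaches from about 350 to 975 mm from the base axis. Payload 7.1 kg.
Tool frame: the origin (TCP) lies at the very end of the fingers, on their centre line; the grasp point (between the pads) lies tcp_to_grasp behind it (tcp_to_grasp is the distance from the TCP to the grasp point, in mm); z points along the fingers, x is the direction in which the jaws open and shut, and the axes are right-handed (so a half turn about z gives the same grasp; the last joint's range is limited). The gripper opens to 88 mm and grips with 3 to 60 N. Pads are 20 mm wide; open, the fingers measure 115 mm over their backs; the gripper's body (75 mm by 178 mm) begins 61 mm behind the grasp point.
Start: joints at [-1.265, 0.423, 1.63, -0, 1.089, -0.019], TCP at [199.467, -592.299, 202.375] pointing down, gripper open.
Joint ranges: [-3, 3], [-0.9, 2.11], [0.09, 2.58], [-1.31, 4.45], [0.11, 2.69], [-2.54, 2.54]. Speed limits (rad/s): [2.39, 2.39, 3.01, 3.14, 3.14, 3.14].

### API

Orientations are given as a rotation vector (axis times angle).
In Python, from workcell import get_obs, get_image, close_job, recognise, mark_of, tcp_to_grasp gives the robot as it stands. The module is installed in compiled form; this text tells all that it offers.
- The arm moves only by the tool move_arm, never from a script. Its argument "motion" is a list of rows, each a list of 7 numbers: the shift along the world's x, y, z in mm, then the turn, a rotation vector about the world's x, y, z in rad, then the finger opening in mm, from 0 to 87.8. A call has 1 to 5 rows; each row is the pose to reach, as a shift and turn from the pose commanded when the call began; what a row does not reach only later rows make up. A row lasts 1/12 s, in which the tool goes at most 41.7 mm and 7.16 degrees, less where a joint would pass 70% of its speed; a pose out of reach is approached as far as the arm can. A call with a gripper value outside its range is refused whole. The fingers move at their own pace and stop on an object; the grip force is fixed at half the most. Time passes only in rows, so rows that repeat a pose let the fingers close. It gives the time, the measured TCP pose, the force and the opening at its end, in the units of the state.
- get_obs(): the state, without advancing time (a new reading comes with each control period).
- get_image(name): name is "scene" or "top" or "wrist"; returns a dict with "color" (400x640x3 uint8, red, green, blue), "mtx" (3x3 intrinsics, pixels), "k1" (the pictures are not rectified: a ray, as slopes to the right and down, at radius r is drawn at 1 + k1 r^2 times it, then the intrinsics apply), "camera_from_world" (4x4, takes a point from world to camera coordinates). Camera axes: x right, y up, looking along -z (the intrinsics and any distortion apply to the point x, -y, -z); pixel columns grow to the right and rows downward; lengths in mm; the calibration is good to about 2 mm. A picture is of the moment at which its call begins. There is no depth.
- close_job(): hands the job in, once; it reports no verdict.
Trained networks look in a picture, given as the dict that the camera call returned (one of the last four; its "shot" number tells which), for a name from the list of things; names that differ only in an ending like _2 or _b are one class to them, and where a whole thing is asked for, a point or a joint stands for the part that bears it (a point fixed in the world has none). Each returns a list of dicts, best first, with "p" (0 to 1); they miss things now and then, are a little off and sometimes report something else, mostly with a low value. They report only what shows in the picture. A call takes as long as a camera call. They do not tell look-alikes from the thing itself.
- recognise(picture, label): "bbox" ([centre column, centre row, width, height] in pixels, round what is visible of it).
- mark_of(picture, label): "location" ([row, column] in pixels: a listed point, or the origin of a listed thing).
The state is a dict: "t": time; "qpos": joint angles; "qvel": joint speeds; "joint_torque": joint torques, N m; "ee_pos": TCP position; "orientation": TCP orientation; "ft_force": force on the tool from outside, world axes, zero at the start; "moment": the same for the moment, N m; "width": finger opening in mm.
Only numpy, scipy, OpenCV 4.12 (cv2) and the standard library are available. Lean on these libraries where they do the work, as an engineer would, in place of code of your own. Each camera call takes 0.05 s, during which the arm holds its last target. There are 200 camera calls.

## Working session

There is one attempt and no reset: what is moved stays moved. The work goes in short steps, Python scripts to look and compute and a tool call to move; the robot and the scene stay as the last step left them, time stands still between calls to the robot, and variables do not carry over. Pictures are saved under pics/ and viewed, about 8 in all and at most 12, crops included, and the job is handed in when it is done.

Besides the shell and the picture viewer there is one more tool, called after "Emit:" by a JSON object that holds its "name" and its "arguments", one argument or row to a line. move_arm: Moves the arm, as the interface text tells. Its arguments: {"type":"object","properties":{"motion":{"type":"array"}},"required":["motion"]}

```bash
mkdir -p pics; cat > h.py <<'E'
import numpy as np, cv2
from workcell import *
def save(im,name,crop=None,s=1):
    c=im["color"][...,::-1]
    if crop: x0,y0,x1,y1=crop; c=c[y0:y1,x0:x1]
    cv2.imwrite("pics/"+name,cv2.resize(np.ascontiguousarray(c),None,fx=s,fy=s,interpolation=cv2.INTER_CUBIC))
def ray(im,u,v):
    K=np.array(im["mtx"],float);d=np.array([(u-K[0,2])/K[0,0],(v-K[1,2])/K[1,1]]);x=d.copy()
    for _ in range(20): x=d/(1+im["k1"]*(x@x))
    T=np.array(im["camera_from_world"]);R=T[:3,:3]
    return -R.T@T[:3,3], R.T@np.array([x[0],-x[1],-1])
def at_z(im,u,v,z):
    o,d=ray(im,u,v);return o+d*(z-o[2])/d[2]
def proj(im,P):
    T=np.array(im["camera_from_world"]);p=T[:3,:3]@np.asarray(P,float)+T[:3,3]
    x=np.array([p[0],-p[1]])/-p[2];x=x*(1+im["k1"]*(x@x));K=np.array(im["mtx"])
    return np.array([K[0,0]*x[0]+K[0,2],K[1,1]*x[1]+K[1,2]])
def tri(obs):
    A=np.zeros((3,3));b=np.zeros(3)
    for o,d in obs:
        d=d/np.linalg.norm(d);M=np.eye(3)-np.outer(d,d);A+=M;b+=M@o
    return np.linalg.solve(A,b)
E
python3 - <<'E'
from h import *
print(get_obs(), tcp_to_grasp)
Z=dict(cap=6,fin=68,wing=11,cradle=0,meter=0,port=78,claw=90,tooth_stop=92,nozzle=0,plain_cap=0)
ims=[]
for n in ["scene","top"]:
    im=get_image(n); save(im,n+".png")
    print(n,im["camera_from_world"][:3,3], ray(im,320,200)[0])
    for l in Z:
        for m in mark_of(im,l)[:4]:
            r,c=m["location"]; print(n,l,round(m["p"],2),"uv",round(c),round(r),np.round(at_z(im,c,r,Z[l])[:2]))
E
cd pics; python3 -c "
import cv2,numpy as np
cv2.imwrite('both.png',cv2.resize(np.vstack([cv2.imread('scene.png'),cv2.imread('top.png')]),(480,600)))"
```

```text
{'t': 0.0, 'qpos': array([-1.26499793e+00,  4.23828215e-01,  1.63065845e+00,  7.92906697e-06,
        1.08858318e+00, -1.89746112e-02]), 'qvel': array([ 0.00081698,  0.00242637, -0.00026866, -0.00074147, -0.00030571,
       -0.00052776]), 'joint_torque': array([-3.03861365e-03, -5.44634163e+01, -2.73666662e+01,  6.41065557e-02,
        2.27518467e-02, -9.29657153e-05]), 'ee_pos': array([ 199.30528078, -591.77491002,  201.62198979]), 'orientation': array([-2.55063885e+00,  1.83255294e+00,  1.85126426e-03]), 'ft_force': array([ 0.67559826, -1.21187737, -0.04787671]), 'moment': array([-0.01991029, -0.0283856 ,  0.00782692]), 'width': 88.02355172147143} 18.700000000000003
scene [ -332.63986367   350.50511077 -1186.48560637] [ 939.97962049 -276.24800251  825.45536516]
scene cap 0.77 uv 372 129 [437. 235.]
scene cap 0.66 uv 418 136 [521. 310.]
scene cap 0.57 uv 386 179 [570. 164.]
scene cap 0.56 uv 337 148 [430. 130.]
scene fin 0.88 uv 420 122 [522. 299.]
scene fin 0.79 uv 338 138 [450. 118.]
scene fin 0.7 uv 387 155 [552. 175.]
scene fin 0.59 uv 375 112 [438. 236.]
scene wing 0.98 uv 344 
[... 670 characters left out ...]
[449. 240.]
top cap 0.63 uv 254 271 [442. 131.]
top cap 0.56 uv 181 228 [525. 301.]
top fin 0.8 uv 202 267 [438. 230.]
top fin 0.76 uv 253 270 [439. 127.]
top fin 0.65 uv 172 226 [518. 303.]
top fin 0.64 uv 242 208 [567. 164.]
top wing 0.97 uv 189 272 [429. 269.]
top wing 0.95 uv 240 203 [589. 179.]
top wing 0.94 uv 170 242 [492. 320.]
top wing 0.93 uv 259 255 [477. 125.]
top cradle 0.63 uv 241 219 [555. 174.]
top meter 0.9 uv 386 253 [ 506. -151.]
top claw 0.94 uv 391 226 [ 548. -146.]
top tooth_stop 0.92 uv 374 259 [ 480. -116.]
top nozzle 0.68 uv 360 166 [699. -83.]
top nozzle 0.46 uv 393 247 [ 520. -165.]
top plain_cap 0.74 uv 307 165 [692.  39.]
top plain_cap 0.38 uv 243 220 [553. 169.]
```

View pics/both.png

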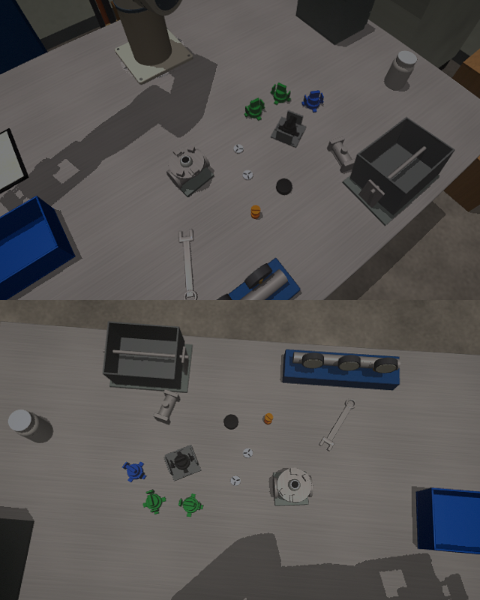

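Top view: the black cap in the grey cradle is at about (241,215) px. Its look-alikes are blue at (178,228), green at (205,267) and green at (254,272), and the plain black disc at (307,162) has no fin. I choose the one in the cradle and go above it for a close crop. The meter is at (386,253).

Emit:
{"name": "move_arm", "arguments": {
  "motion": [
    [14, 30, 12, 0, 0, 0.064, 60],
    [29, 61, 24, 0, 0, 0.128, 60],
    [43, 91, 36, 0, 0, 0.192, 60],
    [58, 122, 48, 0, 0, 0.256, 60],
    [72, 152, 60, 0, 0, 0.32, 60]
  ]
}}

```text
t: 1.52
ee_pos: [271.8, -438.8, 262.9]
orientation: [-2.813, 1.399, -0.0]
ft_force: [0.8, 0.1, 0.5]
width: 60.9
```

Emit:
{"name": "move_arm", "arguments": {
  "motion": [
    [14, 30, 0, 0, 0, 0.064, 60],
    [29, 61, 0, 0, 0, 0.128, 60],
    [43, 91, 0, 0, 0, 0.192, 60],
    [58, 122, 0, 0, 0, 0.256, 60],
    [72, 152, 0, 0, 0, 0.32, 60]
  ]
}}

```text
t: 1.93
ee_pos: [343.9, -286.8, 262.7]
orientation: [3.0, -0.933, 0.001]
ft_force: [-0.3, 0.2, 0.2]
width: 60.0
```

Emit:
{"name": "move_arm", "arguments": {
  "motion": [
    [14, 30, 0, 0, 0, 0.064, 60],
    [29, 61, 0, 0, 0, 0.128, 60],
    [43, 91, 0, 0, 0, 0.192, 60],
    [58, 122, 0, 0, 0, 0.256, 60],
    [72, 152, 0, 0, 0, 0.32, 60]
  ]
}}

```text
t: 2.35
ee_pos: [416.0, -134.7, 262.7]
orientation: [3.11, -0.443, 0.001]
ft_force: [0.4, -0.1, -0.3]
width: 60.2
```

```bash
python3 - <<'E'
from h import *
from scipy.spatial.transform import Rotation as R
o=get_obs();m=R.from_rotvec(o["orientation"]).as_matrix();print(o["ee_pos"],o["t"],np.degrees(np.arctan2(m[1,0],m[0,0])))
im=get_image("wrist");save(im,"w0.png");cam=ray(im,320,200)
print("cam rel tool",m.T@(cam[0]-o["ee_pos"]),m.T@cam[1])
Z=dict(port=78,meter=0,claw=90,tooth_stop=92)
for l in Z:
    for k in mark_of(im,l)[:4]:
        r,c=k["location"];print(l,round(k["p"],2),round(c),round(r),np.round(at_z(im,c,r,Z[l]),1))
E
```

```text
[ 416.01465869 -134.66833491  262.70593031] 2.35 -16.20627484911149
cam rel tool [  -0.85215723  -81.9575713  -182.06589049] [0.00113212 0.29764955 0.95467636]
port 0.81 391 170 [ 506.3 -151.5   78. ]
meter 0.9 378 159 [ 505.  -150.3    0. ]
claw 0.81 420 156 [ 543.2 -141.9   90. ]
tooth_stop 0.86 373 151 [ 487.4 -118.8   92. ]
```

Emit:
{"name": "move_arm", "arguments": {
  "motion": [
    [14, 30, 0, 0, 0, 0.064, 60],
    [29, 61, 0, 0, 0, 0.128, 60],
    [43, 91, 0, 0, 0, 0.192, 60],
    [58, 122, 0, 0, 0, 0.256, 60],
    [72, 152, 0, 0, 0, 0.32, 60]
  ]
}}

```text
t: 3.02
ee_pos: [488.0, 15.5, 262.5]
orientation: [3.141, 0.053, 0.001]
ft_force: [0.2, -0.0, -0.1]
width: 59.9
```

Emit:
{"name": "move_arm", "arguments": {
  "motion": [
    [14, 30, -12, 0, 0, 0.064, 60],
    [29, 61, -24, 0, 0, 0.128, 60],
    [43, 91, -36, 0, 0, 0.192, 60],
    [58, 122, -48, 0, 0, 0.256, 60],
    [72, 152, -60, 0, 0, 0.32, 60]
  ]
}}

```text
t: 3.43
ee_pos: [560.6, 167.4, 201.7]
orientation: [3.092, 0.553, 0.0]
ft_force: [0.8, 0.1, -0.2]
width: 60.1
```

```bash
python3 - <<'E'
from h import *
from scipy.spatial.transform import Rotation as R
o=get_obs();m=R.from_rotvec(o["orientation"]).as_matrix();print(o["ee_pos"],o["t"],np.degrees(np.arctan2(m[1,0],m[0,0])))
im=get_image("wrist");save(im,"w1.png")
Z=dict(cap=6,cradle=0,fin=68,wing=11)
for l in Z:
    for k in mark_of(im,l)[:4]:
        r,c=k["location"];print(l,round(k["p"],2),round(c),round(r),np.round(at_z(im,c,r,Z[l]),1))
E
```

```text
[560.56409605 167.38184787 201.7110699 ] 3.4333 20.291790742393783
cap 0.8 224 164 [436.6 136.5   6. ]
cap 0.78 252 87 [443.2 241.5   6. ]
cap 0.66 329 59 [521.4 304.6   6. ]
cap 0.58 319 169 [557.2 173.9   6. ]
cradle 0.63 318 170 [556.  170.9   0. ]
cradle 0.38 231 388 [ 546.8 -259.7    0. ]
fin 0.96 233 88 [438.9 235.   68. ]
fin 0.94 318 184 [557.7 169.9  68. ]
fin 0.9 208 178 [439.  132.7  68. ]
fin 0.86 330 50 [520.3 302.9  68. ]
wing 0.77 245 60 [427.8 268.9  11. ]
wing 0.62 245 176 [467.7 131.6  11. ]
wing 0.59 346 172 [591.7 183.6  11. ]
wing 0.56 308 38 [490.4 316.6  11. ]
```

View pics/w1.png

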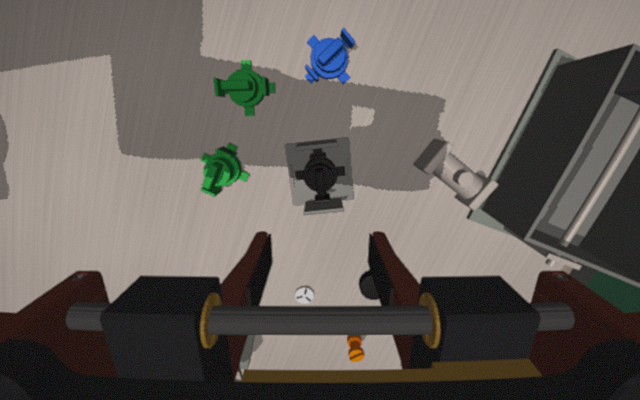

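View pics/w0.png

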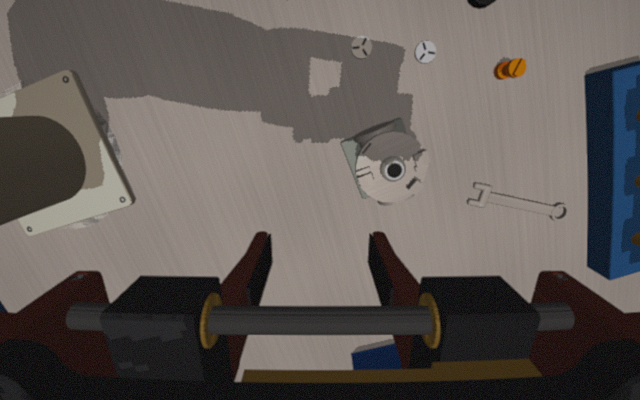

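Wrist view: the black cap in the grey cradle is at (319,175) px. The greens are at (245,88) and (222,170), and blue is at (330,58). I check it in one close crop with a projected model.

```bash
python3 - <<'E'
from h import *
im=get_image("wrist")
s=7;x0,y0=275,125
big=cv2.resize(np.ascontiguousarray(im["color"][y0:y0+95,x0:x0+90,::-1]),None,fx=s,fy=s,interpolation=cv2.INTER_CUBIC)
big=cv2.convertScaleAbs(big,alpha=1.8,beta=10)
def box(c,yaw,hx,hy,z,col):
    a=np.radians(yaw);R=np.array([[np.cos(a),-np.sin(a)],[np.sin(a),np.cos(a)]])
    pts=[(proj(im,[*(np.array(c)+R@[sx*hx,sy*hy]),z])-[x0,y0]+.5)*s for sx,sy in((1,1),(-1,1),(-1,-1),(1,-1))]
    cv2.polylines(big,[np.int32(pts)],True,col,1)
c=(557,171);y=24
box(c,y,5,15,68,(0,255,0)); box(c,y,33,6,11,(0,0,255)); box(c,y,42,42.5,0,(255,255,0)); box(c,y,25,37.5,49,(255,0,255))
cv2.imwrite("pics/c1.png",big)
E
```

```text
(no output)
```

View pics/c1.png

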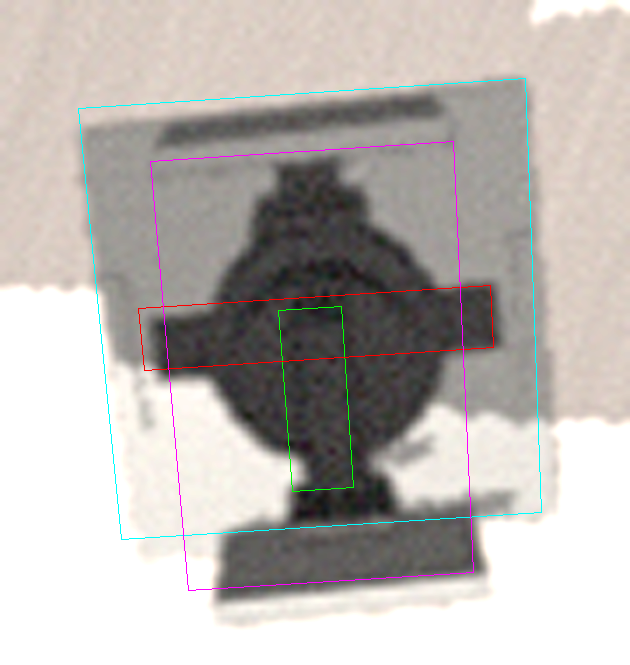

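The choice is confirmed: black cap, fin, wings and tabs, in the grey cradle. The model needs a shift of about (+3.5,−2) mm, and the yaw is about 24.5°.

Emit:
{"name": "move_arm", "arguments": {
  "motion": [
    [1, 1, -18, 0, 0, 0.07, 50],
    [1, 1, -36, 0, 0, 0.07, 50],
    [1, 1, -54, 0, 0, 0.07, 50],
    [1, 1, -72, 0, 0, 0.07, 50],
    [1, 1, -90, 0, 0, 0.07, 50]
  ]
}}

```text
t: 4.15
ee_pos: [560.8, 167.0, 112.7]
orientation: [3.072, 0.657, 0.002]
ft_force: [0.8, -0.4, 0.1]
width: 50.1
```

```bash
python3 - <<'E'
from h import *
print(get_obs()["ee_pos"])
im=get_image("wrist")
s=3;x0,y0=220,90
big=cv2.resize(np.ascontiguousarray(im["color"][y0:y0+200,x0:x0+200,::-1]),None,fx=s,fy=s,interpolation=cv2.INTER_CUBIC)
big=cv2.convertScaleAbs(big,alpha=1.8,beta=10)
def box(c,yaw,hx,hy,z,col):
    a=np.radians(yaw);R=np.array([[np.cos(a),-np.sin(a)],[np.sin(a),np.cos(a)]])
    pts=[(proj(im,[*(np.array(c)+R@[sx*hx,sy*hy]),z])-[x0,y0]+.5)*s for sx,sy in((1,1),(-1,1),(-1,-1),(1,-1))]
    cv2.polylines(big,[np.int32(pts)],True,col,1)
c=(560.5,168.8);y=24.3
box(c,y,5,15,68,(0,255,0)); box(c,y,33,6,11,(0,0,255)); box(c,y,42,42.5,0,(255,255,0)); box(c,y,25,37.5,49,(255,0,255))
cv2.imwrite("pics/c2.png",big)
for k in mark_of(im,"fin")[:3]:
    r,c=k["location"];print(k["p"],c,r,at_z(im,c,r,68))
E
```

```text
[560.76677985 166.95020532 112.70166914]
0.89 207.1 67.0 [438.575602  236.8648685  68.       ]
0.79 347.4 25.3 [520.60831568 303.24921167  68.        ]
0.74 318.1 207.7 [557.17802279 170.83462989  68.        ]
```

View pics/c2.png

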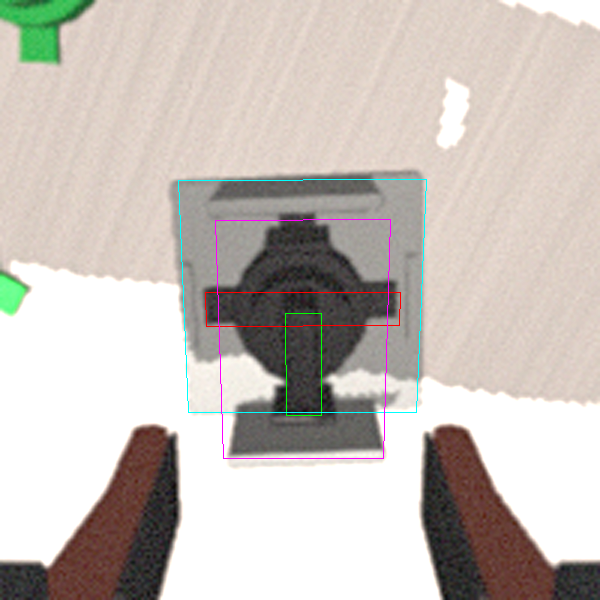

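The model sits within 2 mm. A small correction is needed: about 1.5 mm up-left and 2° more yaw. I descend and grip.

Emit:
{"name": "move_arm", "arguments": {
  "motion": [
    [-1, 1, -18, 0, 0, 0.035, 50],
    [-1, 1, -36, 0, 0, 0.035, 50],
    [-1, 1, -52, 0, 0, 0.035, 50],
    [-1, 1, -64, 0, 0, 0.035, 50],
    [-1, 1, -66, 0, 0, 0.035, 50]
  ]
}}

```text
t: 4.67
ee_pos: [558.9, 168.7, 45.7]
orientation: [3.06, 0.713, -0.002]
ft_force: [-1.1, -0.5, 0.5]
width: 49.9
```

Emit:
{"name": "move_arm", "arguments": {
  "motion": [
    [0, 0, 0, 0, 0, 0, 30],
    [0, 0, 0, 0, 0, 0, 4],
    [0, 0, 0, 0, 0, 0, 4],
    [0, 0, 0, 0, 0, 0, 4],
    [0, 0, 0, 0, 0, 0, 4]
  ]
}}

```text
t: 5.08
ee_pos: [560.0, 169.9, 47.2]
orientation: [-3.059, -0.715, -0.002]
ft_force: [-0.3, -0.2, -0.5]
width: 20.3
```

Emit:
{"name": "move_arm", "arguments": {
  "motion": [
    [0, 0, 0, 0, 0, 0, 4],
    [0, 0, 0, 0, 0, 0, 4],
    [0, 0, 0, 0, 0, 0, 4],
    [0, 0, 0, 0, 0, 0, 4]
  ]
}}

```text
t: 5.42
ee_pos: [559.8, 169.8, 46.7]
orientation: [-3.059, -0.715, -0.001]
ft_force: [-1.5, 0.5, 2.5]
width: 8.4
```

Emit:
{"name": "move_arm", "arguments": {
  "motion": [
    [0, 0, 0, 0, 0, 0, 4],
    [0, 0, 3, 0, 0, 0, 4],
    [0, 0, 10, 0, 0, 0, 4],
    [0, 0, 20, 0, 0, 0, 4],
    [0, 0, 30, 0, 0, 0, 4]
  ]
}}

```text
t: 5.83
ee_pos: [559.2, 169.6, 77.0]
orientation: [3.059, 0.715, -0.001]
ft_force: [-0.3, 0.3, -1.7]
width: 8.5
```

Emit:
{"name": "move_arm", "arguments": {
  "motion": [
    [0, 0, 15, 0, 0, 0, 4],
    [0, 0, 30, 0, 0, 0, 4],
    [0, 0, 50, 0, 0, 0, 4],
    [0, 0, 70, 0, 0, 0, 4],
    [0, 0, 90, 0, 0, 0, 4]
  ]
}}

```text
t: 6.25
ee_pos: [559.4, 169.7, 168.3]
orientation: [3.059, 0.715, 0.001]
ft_force: [1.6, 0.4, -1.7]
width: 9.1
```

```bash
python3 - <<'E'
from h import *
from scipy.spatial.transform import Rotation as R
o=get_obs();m=R.from_rotvec(o["orientation"]).as_matrix();print(o["ee_pos"],o["width"],o["ft_force"],np.degrees(np.arctan2(m[1,0],m[0,0])))
im=get_image("wrist");save(im,"w3.png",(200,100,440,280),2.5)
t=o["ee_pos"]
for l,dz in (("cap",-40),("fin",22),("wing",-35)):
    for k in mark_of(im,l)[:5]:
        r,c=k["location"];p=at_z(im,c,r,t[2]+dz);print(l,round(k["p"],2),round(c),round(r),"tool frame",np.round(m.T@(p-t),1))
E
```

```text
[559.39648638 169.66525469 168.30787645] 9.097773426253495 [ 1.55700857  0.35661637 -1.70425802] 26.301235016307345
cap 0.92 341 60 tool frame [  14.9 -117.5   40. ]
cap 0.86 215 162 tool frame [-81.8 -44.2  39.9]
cap 0.7 320 215 tool frame [-0.2 -0.2 40. ]
cap 0.65 253 78 tool frame [ -48.6 -105.3   40. ]
fin 0.75 320 247 tool frame [  0.   -2.1 -22. ]
fin 0.73 348 48 tool frame [  14.  -113.2  -22. ]
fin 0.59 235 75 tool frame [ -44.4 -100.4  -22. ]
fin 0.55 200 171 tool frame [-68.5 -49.8 -22. ]
wing 0.91 322 33 tool frame [   1.2 -133.7   35. ]
wing 0.82 360 217 tool frame [31.7 -0.7 35. ]
wing 0.6 253 46 tool frame [ -46.5 -125.3   35. ]
wing 0.56 241 178 tool frame [-61.6 -32.7  35. ]
```

View pics/w3.png

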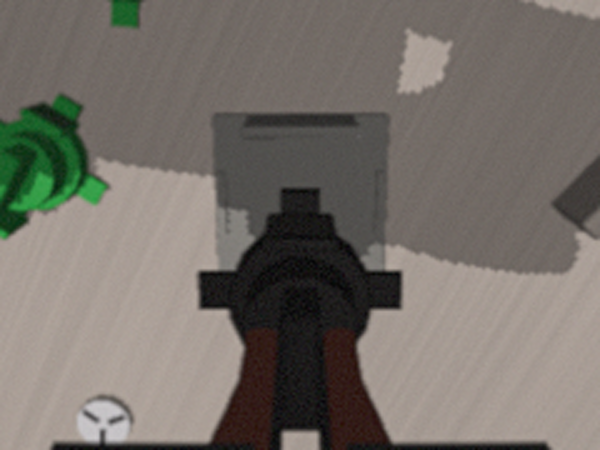

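The cap is held centred and square in the hand. I carry it beside the meter, where the wrist camera sees the port.

Emit:
{"name": "move_arm", "arguments": {
  "motion": [
    [3, -24, 7, 0, 0, 0.05, 4],
    [6, -48, 14, 0, 0, 0.1, 4],
    [9, -72, 21, 0, 0, 0.15, 4],
    [12, -96, 28, 0, 0, 0.2, 4],
    [15, -120, 34, 0, 0, 0.25, 4]
  ]
}}

```text
t: 6.87
ee_pos: [573.5, 48.6, 199.2]
orientation: [-2.944, -1.094, 0.004]
ft_force: [0.3, 0.2, -1.2]
width: 8.3
```

Emit:
{"name": "move_arm", "arguments": {
  "motion": [
    [2, -24, 0, 0, 0, 0.05, 4],
    [4, -48, 0, 0, 0, 0.1, 4],
    [6, -72, 0, 0, 0, 0.15, 4],
    [8, -96, 0, 0, 0, 0.2, 4],
    [10, -120, 0, 0, 0, 0.25, 4]
  ]
}}

```text
t: 7.28
ee_pos: [583.4, -71.4, 198.7]
orientation: [-2.784, -1.452, 0.004]
ft_force: [-0.2, 0.2, -2.0]
width: 8.4
```

Emit:
{"name": "move_arm", "arguments": {
  "motion": [
    [2, -24, 0, 0, 0, 0.05, 4],
    [4, -48, 0, 0, 0, 0.1, 4],
    [5, -72, 0, 0, 0, 0.15, 4],
    [5, -96, 0, 0, 0, 0.18, 4],
    [5, -116, 0, 0, 0, 0.21, 4]
  ]
}}

```text
t: 7.7
ee_pos: [588.4, -187.6, 198.5]
orientation: [-2.617, -1.734, 0.003]
ft_force: [0.1, -0.2, -1.2]
width: 8.4
```

```bash
cat > ov.py <<'E'
from h import *
from scipy.spatial.transform import Rotation as R
def box(big,im,s,x0,y0,c,yaw,b,z,col):
    a=np.radians(yaw);M=np.array([[np.cos(a),-np.sin(a)],[np.sin(a),np.cos(a)]])
    pts=[(proj(im,[*(np.array(c)+M@q),z])-[x0,y0]+.5)*s for q in([b[0],b[2]],[b[1],b[2]],[b[1],b[3]],[b[0],b[3]])]
    cv2.polylines(big,[np.int32(pts)],True,col,1)
def circ(big,im,s,x0,y0,c,r,z,col):
    pts=[(proj(im,[c[0]+r*np.cos(t),c[1]+r*np.sin(t),z])-[x0,y0]+.5)*s for t in np.linspace(0,6.283,60)]
    cv2.polylines(big,[np.int32(pts)],True,col,1)
def meter(im,c,yaw,name,crop,s):
    x0,y0,x1,y1=crop
    big=cv2.resize(np.ascontiguousarray(im["color"][y0:y1,x0:x1,::-1]),None,fx=s,fy=s,interpolation=cv2.INTER_CUBIC)
    big=cv2.convertScaleAbs(big,alpha=1.3,beta=10)
    circ(big,im,s,x0,y0,c,47,78,(0,255,0));circ(big,im,s,x0,y0,c,12,91.5,(0,255,0))
    for k in (0,180):
        box(big,im,s,x0,y0,c,yaw+k,(28,40,-8,8),90,(0,0,255));box(big,im,s,x0,y0,c,yaw+120+k,(31,44,-8,8),92,(255,0,255))
    box(big,im,s,x0,y0,c,yaw,(-48,48,-48,48),0,(255,255,0))
    cv2.imwrite("pics/"+name,big)
E
python3 - <<'E'
from ov import *
o=get_obs();m=R.from_rotvec(o["orientation"]).as_matrix();print(o["t"],o["ee_pos"],o["width"],np.degrees(np.arctan2(m[1,0],m[0,0])))
im=get_image("wrist");P={}
for l,z in dict(port=78,meter=0,claw=90,tooth_stop=92).items():
    for k in mark_of(im,l)[:4]:
        r,c=k["location"];p=at_z(im,c,r,z);P.setdefault(l,p);print(l,round(k["p"],2),round(c),round(r),np.round(p,1))
c=P.get("port",P.get("meter"))[:2] if P else (506,-151)
u=proj(im,[*c,78]).astype(int);x0=max(0,u[0]-120);y0=max(0,u[1]-100)
meter(im,c,7,"m1.png",(x0,y0,min(640,x0+240),min(400,y0+200)),3)
E
```

```text
7.7 [ 588.36879636 -187.64128275  198.54025426] 8.403435933608993 67.04199789482269
port 0.58 323 106 [ 509.4 -150.7   78. ]
meter 0.58 322 108 [ 510.  -151.2    0. ]
meter 0.22 444 63 [518.1   8.8   0. ]
claw 0.97 338 137 [ 542.5 -147.8   90. ]
tooth_stop 0.68 342 67 [ 483.9 -120.8   92. ]
tooth_stop 0.59 426 221 [661.6 -93.4  92. ]
```

View pics/m1.png

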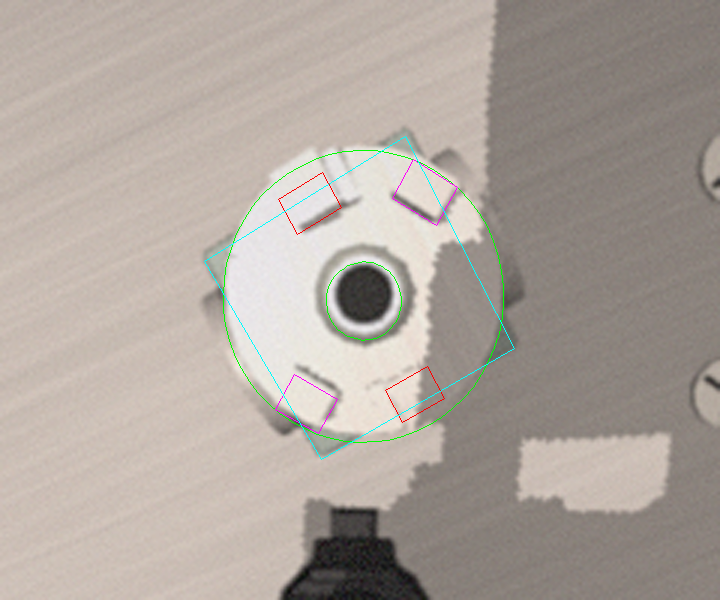

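The model fits with yaw 7° after a shift of about 2 mm up in the image: port at about (507.5,−150). The claws at (310,205) and (415,393) and the tooth stops at (425,192) and (307,404) agree. I go over the port, then down.

Emit:
{"name": "move_arm", "arguments": {
  "motion": [
    [-20, 9, 0, 0, 0, 0, 4],
    [-41, 18, 0, 0, 0, 0, 4],
    [-62, 27, 0, 0, 0, 0, 4],
    [-82, 36, -5, 0, 0, 0, 4],
    [-82, 36, -20, 0, 0, 0, 4]
  ]
}}

```text
t: 8.37
ee_pos: [504.6, -147.8, 181.2]
orientation: [-2.618, -1.735, 0.0]
ft_force: [0.9, -0.2, -2.4]
width: 8.4
```

Emit:
{"name": "move_arm", "arguments": {
  "motion": [
    [0, 0, -12, 0, 0, 0, 4],
    [0, 0, -24, 0, 0, 0, 4],
    [0, 0, -34, 0, 0, 0, 4],
    [0, 0, -40, 0, 0, 0, 4],
    [0, 0, -44, 0, 0, 0, 4]
  ]
}}

```text
t: 8.78
ee_pos: [507.1, -149.6, 135.5]
orientation: [-2.619, -1.734, 0.001]
ft_force: [-0.6, 0.3, -1.3]
width: 8.5
```

```bash
python3 - <<'E'
from ov import *
o=get_obs();m=R.from_rotvec(o["orientation"]).as_matrix();print(o["t"],o["ee_pos"],o["width"],o["ft_force"],o["moment"],np.degrees(np.arctan2(m[1,0],m[0,0])))
im=get_image("scene");u=proj(im,[507,-150,100]).astype(int)
save(im,"s2.png",(u[0]-50,u[1]-40,u[0]+50,u[1]+35),7)
E
```

```text
8.7833 [ 507.10156838 -149.56115963  135.46123242] 8.527595310173204 [-0.58003821  0.32606214 -1.29582329] [ 0.01491323 -0.17778359 -0.00884421] 67.01575866673397
```

View pics/s2.png

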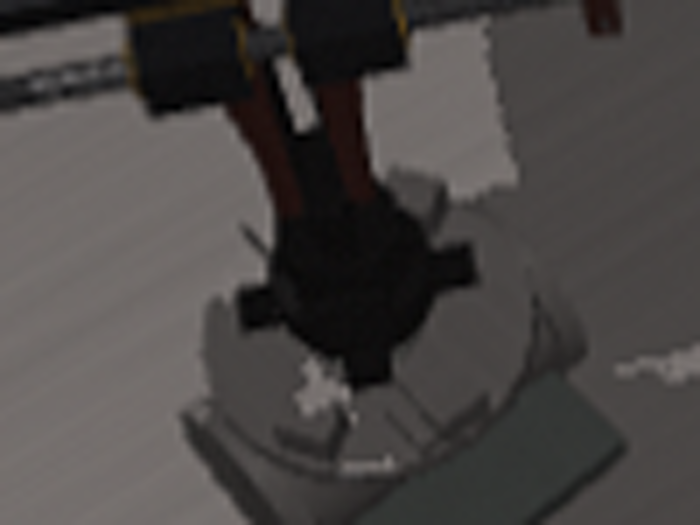

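The cap is over the port and roughly centred, with a wing and tooth in the gaps. I go down and watch the force.

Emit:
{"name": "move_arm", "arguments": {
  "motion": [
    [0, 0, -4, 0, 0, 0, 4],
    [0, 0, -8, 0, 0, 0, 4],
    [0, 0, -11, 0, 0, 0, 4],
    [0, 0, -13, 0, 0, 0, 4],
    [0, 0, -14, 0, 0, 0, 4]
  ]
}}

```text
t: 9.25
ee_pos: [507.4, -150.3, 122.2]
orientation: [-2.62, -1.733, 0.0]
ft_force: [0.4, -0.1, -1.6]
width: 8.4
```

Emit:
{"name": "move_arm", "arguments": {
  "motion": [
    [0, 0, -1, 0, 0, 0, 4],
    [0, 0, -2, 0, 0, 0, 4],
    [0, 0, -3, 0, 0, 0, 4],
    [0, 0, -3.5, 0, 0, 0, 4],
    [0, 0, -4, 0, 0, 0, 4]
  ]
}}

```text
t: 9.67
ee_pos: [507.5, -150.4, 118.6]
orientation: [2.62, 1.733, -0.0]
ft_force: [-2.3, 0.6, 6.7]
width: 8.4
```

It is seated: contact at 118.5, as expected. I release, rise, and turn the hand −90° for the tabs.

Emit:
{"name": "move_arm", "arguments": {
  "motion": [
    [0, 0, 0, 0, 0, 0, 36],
    [0, 0, 0, 0, 0, 0, 36],
    [0, 0, 0, 0, 0, 0, 36],
    [0, 0, 0, 0, 0, 0, 36],
    [0, 0, 6, 0, 0, 0, 36]
  ]
}}

```text
t: 10.08
ee_pos: [506.8, -150.0, 123.7]
orientation: [-2.619, -1.733, 0.002]
ft_force: [0.1, -0.1, -0.0]
width: 35.5
```

Emit:
{"name": "move_arm", "arguments": {
  "motion": [
    [0, 0, 15, 0, 0, 0, 76],
    [0, 0, 35, 0, 0, 0, 76],
    [0, 0, 55, 0, 0, 0, 76],
    [0, 0, 55, 0, 0, -0.12, 76],
    [0, 0, 55, 0, 0, -0.24, 76]
  ]
}}

```text
t: 10.5
ee_pos: [508.5, -150.6, 181.3]
orientation: [2.81, 1.399, 0.004]
ft_force: [0.5, -0.6, -0.3]
width: 65.3
```

Emit:
{"name": "move_arm", "arguments": {
  "motion": [
    [0, 0, 0, 0, 0, -0.12, 76],
    [0, 0, 0, 0, 0, -0.24, 76],
    [0, 0, 0, 0, 0, -0.36, 76],
    [0, 0, 0, 0, 0, -0.48, 76],
    [0, 0, 0, 0, 0, -0.6, 76]
  ]
}}

```text
t: 10.92
ee_pos: [507.5, -150.3, 179.9]
orientation: [3.101, 0.505, 0.001]
ft_force: [-0.1, -0.2, -0.4]
width: 75.8
```

Emit:
{"name": "move_arm", "arguments": {
  "motion": [
    [0, 0, 0, 0, 0, -0.12, 76],
    [0, 0, 0, 0, 0, -0.24, 76],
    [0, 0, 0, 0, 0, -0.36, 76],
    [0, 0, 0, 0, 0, -0.48, 76],
    [0, 0, 0, 0, 0, -0.6, 76]
  ]
}}

```text
t: 11.33
ee_pos: [507.6, -150.3, 179.8]
orientation: [3.111, -0.434, 0.001]
ft_force: [0.3, -0.0, -0.0]
width: 75.9
```

Emit:
{"name": "move_arm", "arguments": {
  "motion": [
    [0, 0, 0, 0, 0, -0.1, 76],
    [0, 0, 0, 0, 0, -0.13, 76],
    [0, 0, 0, 0, 0, -0.13, 76]
  ]
}}

```text
t: 11.58
ee_pos: [507.6, -150.3, 179.8]
orientation: [3.078, -0.627, 0.001]
ft_force: [-0.5, 0.3, -0.3]
width: 76.2
```

```bash
python3 - <<'E'
from ov import *
o=get_obs();m=R.from_rotvec(o["orientation"]).as_matrix();print(o["t"],o["ee_pos"],o["width"],o["qpos"],np.degrees(np.arctan2(m[1,0],m[0,0])))
im=get_image("wrist")
for l,z in dict(cap=78,fin=140,wing=83).items():
    for k in mark_of(im,l)[:2]:
        r,c=k["location"];p=at_z(im,c,r,z);print(l,round(k["p"],2),round(c),round(r),np.round(p,1))
s=3;x0,y0=210,90;big=cv2.resize(np.ascontiguousarray(im["color"][y0:290,x0:430,::-1]),None,fx=s,fy=s)
big=cv2.convertScaleAbs(big,alpha=1.6,beta=20)
c=(507.5,-150)
for b,z,y in(((-33,33,-6,6),83,67),((-5,5,-15,15),140,67)): box(big,im,s,x0,y0,c,y,b,z,(0,255,0))
for k in(0,180): box(big,im,s,x0,y0,c,7+k,(28,40,-8,8),90,(0,0,255))
cv2.imwrite("pics/w5.png",big)
E
```

```text
11.5833 [ 507.55881811 -150.29510941  179.8165758 ] 76.16992680606295 [-3.10393567e-01  3.12770997e-01  1.85988358e+00  4.56175819e-05
  9.68548760e-01  9.16239901e-02] -23.035390348021462
cap 0.63 322 195 [ 508.3 -151.8   78. ]
fin 0.89 316 211 [ 505.4 -145.5  140. ]
wing 0.84 324 164 [ 523.5 -122.2   83. ]
```

View pics/w5.png

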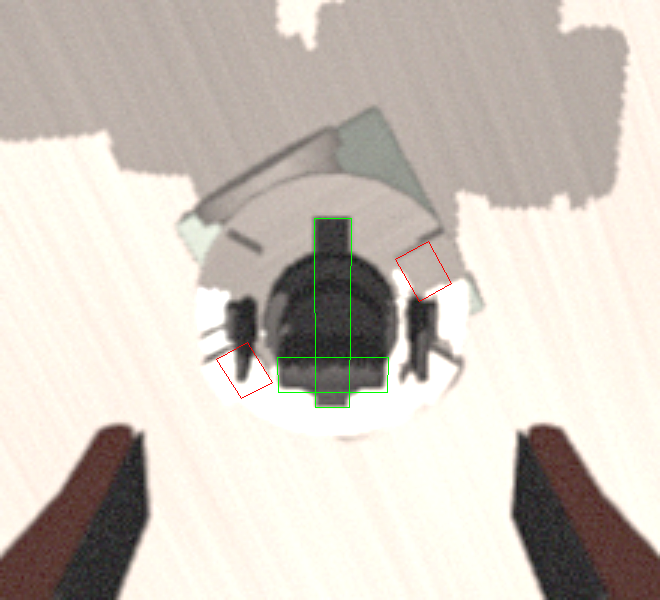

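The cap is seated exactly as modelled (fin at (333,375), wings vertical), with the tabs between the jaws. I lower to TCP z ≈ 97, above the claws and stops, and squeeze.

Emit:
{"name": "move_arm", "arguments": {
  "motion": [
    [0, 0, -20, 0, 0, 0, 76],
    [0, 0, -40, 0, 0, 0, 76],
    [0, 0, -60, 0, 0, 0, 76],
    [0, 0, -76, 0, 0, 0, 76],
    [0, 0, -82.5, 0, 0, 0, 76]
  ]
}}

```text
t: 12.2
ee_pos: [506.2, -149.9, 94.9]
orientation: [-3.079, 0.624, 0.005]
ft_force: [0.1, -1.0, -0.6]
width: 76.2
```

Emit:
{"name": "move_arm", "arguments": {
  "motion": [
    [0, 0, 0, 0, 0, 0, 60],
    [0, 0, 0, 0, 0, 0, 50],
    [0, 0, 0, 0, 0, 0, 40],
    [0, 0, 0, 0, 0, 0, 40],
    [0, 0, 0, 0, 0, 0, 40]
  ]
}}

```text
t: 12.62
ee_pos: [508.3, -150.6, 98.0]
orientation: [3.078, -0.626, 0.003]
ft_force: [1.1, -0.3, 3.4]
width: 46.6
```

Emit:
{"name": "move_arm", "arguments": {
  "motion": [
    [0, 0, 0, 0, 0, 0, 40],
    [0, 0, 0, 0, 0, 0, 40],
    [0, 0, 0, 0, 0, 0, 40],
    [0, 0, 0, 0, 0, 0, 40],
    [0, 0, 0, 0, 0, 0, 40]
  ]
}}

```text
t: 13.03
ee_pos: [508.2, -150.5, 98.4]
orientation: [3.078, -0.626, 0.003]
ft_force: [-3.1, 0.8, 9.4]
width: 40.7
```

Emit:
{"name": "move_arm", "arguments": {
  "motion": [
    [0, 0, 0, 0, 0, -0.06, 40],
    [0, 0, 0, 0, 0, -0.12, 40],
    [0, 0, 0, 0, 0, -0.18, 40],
    [0, 0, 0, 0, 0, -0.24, 40],
    [0, 0, 0, 0, 0, -0.3, 40]
  ]
}}

```text
t: 13.45
ee_pos: [508.9, -150.8, 98.4]
orientation: [-2.949, 1.083, -0.005]
ft_force: [-0.5, 0.4, 8.5]
width: 40.7
```

```bash
cat > chk.py <<'E'
from ov import *
import sys
o=get_obs();m=R.from_rotvec(o["orientation"]).as_matrix();ty=np.degrees(np.arctan2(m[1,0],m[0,0]));print(o["t"],o["ee_pos"],o["width"],o["ft_force"],o["moment"],ty)
im=get_image("wrist")
for l,z in dict(cap=78,fin=140,wing=83).items():
    for k in mark_of(im,l)[:2]:
        r,c=k["location"];p=at_z(im,c,r,z);print(l,round(k["p"],2),round(c),round(r),np.round(p,1))
s=3;x0,y0=210,90;big=cv2.resize(np.ascontiguousarray(im["color"][y0:290,x0:430,::-1]),None,fx=s,fy=s)
big=cv2.convertScaleAbs(big,alpha=1.6,beta=20)
c=(507.5,-150);cy=float(sys.argv[2])
for b,z in(((-33,33,-6,6),83),((-5,5,-15,15),140)): box(big,im,s,x0,y0,c,cy,b,z,(0,255,0))
for k in(0,180):
    box(big,im,s,x0,y0,c,7+k,(28,40,-8,8),90,(0,0,255));box(big,im,s,x0,y0,c,127+k,(31,44,-8,8),92,(255,0,255))
cv2.imwrite("pics/"+sys.argv[1],big)
E
python3 chk.py t1.png 50
```

```text
13.45 [ 508.86472634 -150.75925751   98.40548438] 40.71624402109246 [-0.4635328   0.44027073  8.46354808] [-0.039215   -0.03167273  0.13261438] -40.31187880522549
cap 0.92 322 224 [ 509.5 -151.7   78. ]
cap 0.61 303 16 [590.  -37.5  78. ]
fin 0.79 319 261 [ 509.5 -148.   140. ]
wing 0.91 323 185 [ 530.3 -127.9   83. ]
```

View pics/t1.png

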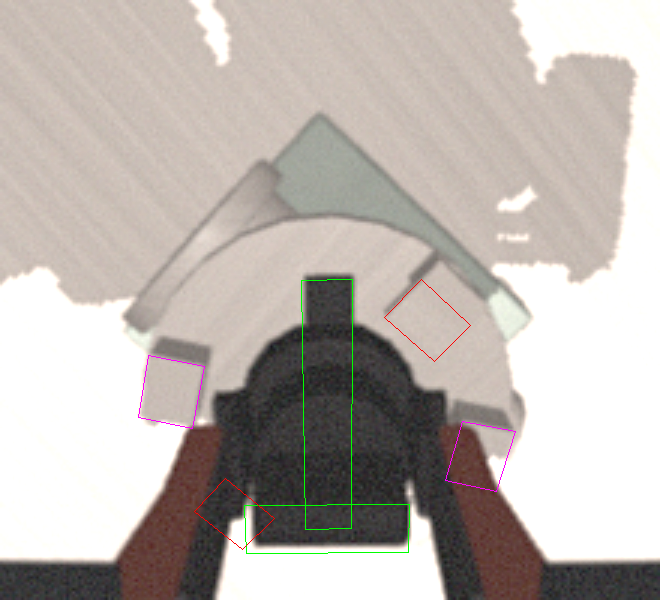

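The cap turns with the hand (wing at (328,290)), and the tabs are squeezed in. I continue the turn.

Emit:
{"name": "move_arm", "arguments": {
  "motion": [
    [0, 0, 0, 0, 0, -0.06, 40],
    [0, 0, 0, 0, 0, -0.12, 40],
    [0, 0, 0, 0, 0, -0.18, 40],
    [0, 0, 0, 0, 0, -0.24, 40],
    [0, 0, 0, 0, 0, -0.3, 40]
  ]
}}

```text
t: 14.07
ee_pos: [509.0, -150.8, 98.4]
orientation: [-2.754, 1.511, -0.005]
ft_force: [0.4, 0.1, 7.6]
width: 40.5
```

Emit:
{"name": "move_arm", "arguments": {
  "motion": [
    [0, 0, 0, 0, 0, -0.06, 40],
    [0, 0, 0, 0, 0, -0.12, 40],
    [0, 0, 0, 0, 0, -0.18, 40],
    [0, 0, 0, 0, 0, -0.24, 40],
    [0, 0, 0, 0, 0, -0.3, 40]
  ]
}}

```text
t: 14.48
ee_pos: [509.0, -150.8, 98.4]
orientation: [-2.497, 1.905, -0.005]
ft_force: [-1.0, -0.6, 8.2]
width: 41.0
```

Emit:
{"name": "move_arm", "arguments": {
  "motion": [
    [0, 0, 0, 0, 0, -0.05, 40],
    [0, 0, 0, 0, 0, -0.1, 40],
    [0, 0, 0, 0, 0, -0.14, 40],
    [0, 0, 0, 0, 0, -0.15, 40],
    [0, 0, 0, 0, 0, -0.15, 40]
  ]
}}

```text
t: 14.9
ee_pos: [509.0, -150.8, 98.4]
orientation: [-2.349, 2.084, -0.005]
ft_force: [-0.3, 0.0, 8.4]
width: 40.6
```

```bash
python3 chk.py t2.png 7
```

```text
14.9 [ 508.97415347 -150.82586207   98.40237791] 40.593769066797826 [-0.2993686   0.02145759  8.36597326] [-0.0612026   0.02512035  0.13474385] -83.15391635560918
cap 0.88 323 225 [ 507. -153.   78.]
cap 0.73 55 226 [480.   58.3  78. ]
fin 0.91 4 252 [492.1  33.8 140. ]
fin 0.64 323 264 [ 509.3 -152.   140. ]
wing 0.84 322 183 [ 540.7 -148.4   83. ]
wing 0.8 52 202 [502.7  52.9  83. ]
```

View pics/t2.png

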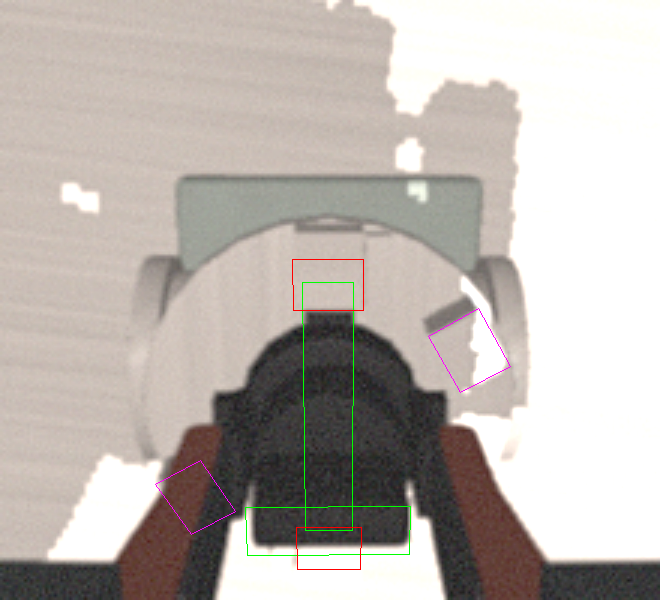

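The wing is now under the claw at (329,285). I let go and rise.

Emit:
{"name": "move_arm", "arguments": {
  "motion": [
    [0, 0, 0, 0, 0, 0, 48],
    [0, 0, 0, 0, 0, 0, 60],
    [0, 0, 0, 0, 0, 0, 74],
    [0, 0, 0, 0, 0, 0, 74],
    [0, 0, 0, 0, 0, 0, 74]
  ]
}}

```text
t: 15.52
ee_pos: [507.0, -150.2, 96.7]
orientation: [2.35, -2.084, -0.001]
ft_force: [-0.4, 0.4, -0.5]
width: 70.7
```

Emit:
{"name": "move_arm", "arguments": {
  "motion": [
    [0, 0, 5, 0, 0, 0, 74],
    [0, 0, 20, 0, 0, 0, 74],
    [0, 0, 40, 0, 0, 0, 74],
    [0, 0, 65, 0, 0, 0, 74],
    [0, 0, 90, 0, 0, 0, 74]
  ]
}}

```text
t: 15.93
ee_pos: [506.6, -150.0, 187.4]
orientation: [2.35, -2.084, -0.003]
ft_force: [0.9, 0.2, 0.2]
width: 74.2
```

```bash
python3 chk.py t3.png 7
```

```text
15.9333 [ 506.57414822 -150.04173639  187.43453542] 74.18588261521965 [0.9117071  0.21769147 0.21623663] [-0.00349592 -0.04868829  0.05217956] -83.13807931287329
cap 0.89 43 190 [471.  155.1  78. ]
cap 0.8 110 200 [469.3  77.   78. ]
fin 0.67 76 216 [474.5  63.9 140. ]
fin 0.64 321 205 [ 511.3 -149.9  140. ]
wing 0.97 112 176 [497.3  68.8  83. ]
wing 0.96 321 158 [ 541.6 -146.6   83. ]
```

View pics/t3.png

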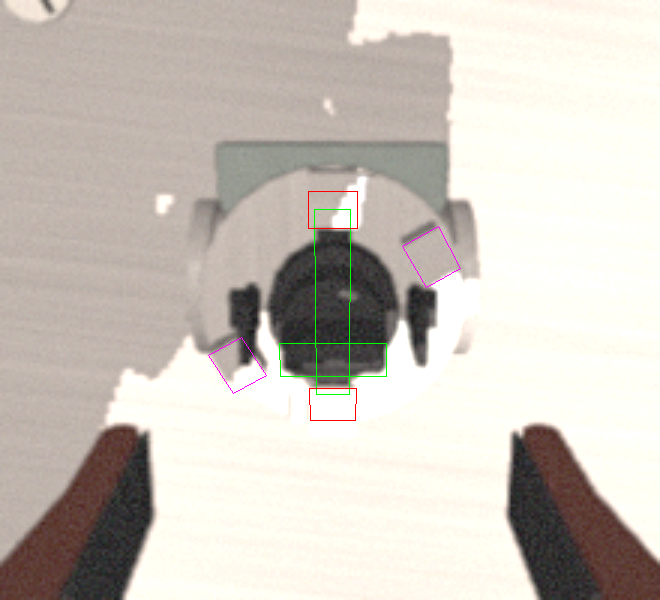

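Both tabs stand out again at (245,325) and (422,325), as far apart as before the squeeze. The wings are under the claws and the hand is clear.

```bash
python3 -c "
from workcell import *
print(close_job())"
```

```text
the job is handed in; nothing more can be done
None
```

I capped the meter's port and handed the job in at about 16 s of the 54 s allowed. `close_job()` gave no verdict, so the result rests on my own checks.

- **Placing:** I took the black cap by its fin from the grey cradle and set it on the port at about (507.5, −150) mm, with its x axis 60° counter-clockwise of the meter's. The hand met the flange at TCP z 118.6 mm, against about 118 expected.
- **Squeeze and turn:** I squeezed both tabs and turned 60° clockwise. The gripper read 40.7 mm, under the 44 mm given for tabs fully in. It had also read 1.6 mm low on the 10 mm fin, so I took the tabs as fully in. The picture partway through showed the teeth inside the stops.
- **Last picture:** The wings lay under the claws within a few degrees of the meter's x. Both tabs were as far apart as before the squeeze, and the hand was about 90 mm clear with no contact force.
- **Where the checks disagreed:** The fin mark in the last picture was about 4 mm off the port's axis in x, but these marks scattered by that much all along, and the overlaid cap model fitted the picture. The network also did not report a cap mark on the port in that picture, though the cap is plainly there.
- **Not measured at the end:** I did not measure the cap's height or tilt after the turn, or the tab travel directly.
- **Other loose parts:** I kept the arm away from them, but did not measure them again at the end.

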